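# Take the twine spool off its stand

## Robot

A 7-joint arm with a two-finger parallel gripper is mounted at the origin on a cart in front of the work surface, level with it; the furniture and walls round the work are solid. World frame = base frame: x ahead of the robot, y to its left, z up, the work surface at z = 0. Lengths are in m, angles in rad, forces in N, time in s.
With the tool pointing down it reaches from about 0.375 to 0.925 m from the base axis. Payload 3.1 kg.
Tool frame: the origin (TCP) lies between the finger pads; the fingertips stand 19 mm ahead of it and the grasp point (between the pads) is the TCP; z points along the fingers, y is the line along which they close (so a half turn about z gives the same grasp; the last joint's range is limited). The gripper opens to 85 mm and grips with 20 to 120 N. Pads are 22 mm wide; open, the fingers measure 114 mm over their backs; the gripper's body (76 mm by 85 mm) begins 54 mm behind the grasp point. The pads swing forward as they close: fully open they stand 13 mm farther back than shut.
Start: joints at [-1.217, 0.383, 0.044, 1.598, -0.018, 1.161, -0.05], TCP at [0.284, 0.585, 0.25] pointing down, gripper open.
Joint ranges: [-2.61, 2.61], [-0.41, 2.15], [-1.48, 1.57], [0, 2.5], [-1.57, 4.71], [0.05, 1.97], [-2.85, 2.85]. Speed limits (rad/s): [2.79, 2.79, 3.14, 3.14, 3.14, 3.14, 3.14].

## Interface

Orientations are given as a unit quaternion [x, y, z, w].
In Python, from bench import move_ptp, movel, move_j, move_gripper, pause, inverse_kinematics, read_camera, camera_params, MotionError, sign_off, look_for, tip_of, read_time_s, read_qpos, read_joint_vel, read_effort, read_eef_pos, read_tcp_rot, read_ft_force, read_ft_torque, read_finger_gap, read_grasp_force gives the robot as it stands. Calls block until the motion is done:
- move_ptp(position, orientation): joint-space move of the TCP to a pose.
- movel(position, orientation=None, speed=0.15): straight line of the TCP; orientation=None keeps the orientation; speed is the mean speed in m/s.
- move_j(angles): joint-space move.
- move_gripper(opening, effort=None): finger opening in m; effort is the grip in N (None keeps the last); returns when the fingers have stopped.
- pause(seconds).
- inverse_kinematics(position, orientation): joint angles nearest the present ones, or None.
- read_camera(name): name is "scene" or "top" or "wrist"; returns the picture (480x640x3 uint8, red, green, blue); there is no depth.
- camera_params(name): a dict with "K" (3x3 intrinsics, pixels), "dist_coeffs" ([k1, k2, p1, p2, k3] as OpenCV has them; the pictures are not rectified), "camera_from_world" (4x4, takes a point from world to camera coordinates). Camera axes: x right, y down, z forward; pixel columns grow to the right and rows downward; lengths in m; the calibration is good to about 2 mm. A picture is of the moment at which its call begins: read the wrist's pose just before it. camera_params takes no time and is no camera call; for the wrist camera it gives the pose at the moment of the call.
A pose or a line that the arm cannot do raises MotionError and nothing moves.
- sign_off(): hands the job in; it is judged then, once.
Trained networks look in the newest picture that a camera, given by its name, has taken for a name from the list of things; names that differ only in an ending like _2 or _b are one class to them, and where a whole thing is asked for, a point or a joint stands for the part that bears it (a point fixed in the world has none). Each returns a list of dicts, best first, with "confidence" (0 to 1); they miss things now and then, are a little off and sometimes report something else, mostly with a low value. They report only what shows in the picture. A call takes as long as a camera call.
- look_for(camera, name): "at" ([column, row] in pixels, amid what is visible of it).
- tip_of(camera, name): "at" ([column, row] in pixels: a listed point, or the origin of a listed thing).
Readings, each from a call of its own:
- read_time_s(): time.
- read_qpos(): joint angles.
- read_joint_vel(): joint speeds.
- read_effort(): joint torques, N m.
- read_eef_pos(): TCP position.
- read_tcp_rot(): TCP orientation.
- read_ft_force(): force on the tool from outside, world axes, zero at the start.
- read_ft_torque(): the same for the moment, N m.
- read_finger_gap(): finger opening in m.
- read_grasp_force(): force on a finger pad.
Only numpy, scipy, OpenCV 4.12 (cv2) and the standard library are available. Lean on these libraries where they do the work, as an engineer would, in place of code of your own. Each camera call takes 0.05 s, during which the arm holds its last target. There are 200 camera calls.

## Task

The kitchen twine is to be used from a bowl, where it cannot roll away: swing the stand's guide arm aside until it is well clear of the spool, slide the spool of twine up off its spindle, and set it down gently so that it stands upright on the bottom of the large cream bowl. Leave the arm swung aside and the bowl on the worktop, and do not disturb the small bowl or the mug.

Things in the scene. Friction and masses are not known exactly. Their poses are not given: they have to be found in the camera images.
- twine_stand: Fixed twine stand: oval wooden foot 168 x 90 mm, 18 mm thick; upright steel spindle (19 mm diameter, round tip 121 mm above the worktop); 90 mm behind it a 13 mm steel pivot post, 140 mm high with the arm's 21 mm collar. Origin on the worktop in the spindle's axis, z up; the post stands at +x 90 mm (yaw 0: beyond the spindle as seen from the robot).
- guide_arm (a joint): Turn of the guide arm about the pivot post, rad, -1.9 to 1.9; stays where left. The arm is an 8 mm wire, level, 130 mm above the worktop. 0: it points from the post along the stand's -x, its 32 mm eye over the spindle, blocking the spool. Positive: counter-clockwise from above (free end to the stand's -y side). Beyond 0.45 rad either way it is clear of the spool.
- guide_knob (a point): Grip point of the upright wooden knob at the guide arm's free end: centre of the knob, 158 mm above the worktop, 128 mm from the pivot axis. The knob is 17 mm in diameter where it is widest and reaches from 137 to 172 mm above the worktop.
- twine_spool: Spool of cream cotton twine wound on a cardboard tube: 62 mm diameter (straight from 9 to 89 mm of its height, shoulders rounded to 48 mm at both ends), 100 mm tall, bore 26 mm right through, about 160 g. Stands on the stand's wooden foot with the spindle through its bore. Origin at the centre of its underside, z up along its axis.
- large_bowl: Large plain cream porcelain bowl, 180 mm across the rim, 82 mm high, loose on the worktop. Origin at the centre of its underside, z up. Its flat inner floor is 12 mm above the origin and about 58 mm across; beyond that the wall curves up, so the spool stands safely only within about 9 mm of the centre.
- small_bowl: Small white porcelain bowl with a dark rim line, 128 mm across, 64 mm high, loose; a bystander. Origin at the centre of its underside, z up.
- mug: Yellow mug, 78 mm wide (113 mm with the handle), 102 mm high, loose; a bystander behind the stand. Origin at the centre of its underside, z up.

How it is judged:
On the way, in this order (a step that is already met when the one before it is completed fails the run):
1. the guide arm is swung clear of the spool (more than 0.45 rad to either side) ((value of joint guide_arm above 0.45 rad or value of joint guide_arm below -0.45 rad)), for 0.2 s.
2. the spool is up off the spindle: its underside higher than the spindle's tip (z of twine_spool in the frame of twine_stand above 0.121 m).
At the end, for the whole second after the job is handed in: The spool rests on the large cream bowl's inner floor: underside within 30 mm of the bowl's centre and under 25 mm above the bowl's underside, axis within 0.2 rad of vertical; the bowl stands on the worktop, level within 0.1 rad; the guide arm is still over 0.45 rad aside (horizontal distance between twine_spool and large_bowl below 0.03 m and z of twine_spool in the frame of large_bowl between 0 and 0.025 m and angle between twine_spool's own z axis and vertical below 0.2 rad and linear speed of twine_spool below 0.02 m/s and angle between large_bowl's own z axis and vertical below 0.1 rad and height (world z) of large_bowl between -0.01 and 0.012 m and (value of joint guide_arm above 0.45 rad or value of joint guide_arm below -0.45 rad)); the robot touches nothing.
It fails at once if the small bowl is disturbed (moved more than 30 mm) (distance of small_bowl from where it was at the start of the episode above 0.03 m).
It fails at once if the mug is disturbed (moved more than 30 mm) (distance of mug from where it was at the start of the episode above 0.03 m).
It fails at once if the spool is dropped or thrust into the large bowl: faster than 0.5 m/s while inside it (horizontal distance between twine_spool and large_bowl below 0.09 m and z of twine_spool in the frame of large_bowl below 0.08 m and linear speed of twine_spool above 0.5 m/s).
It also fails if it takes over 54 s, if anything falls off the work surface, if the arm or the gripper's body presses on something with over 40 N, if the wrist force passes 120 N, or if a joint passes its speed limit or range.

## Working session

There is one attempt and no reset: what is moved stays moved. The work goes in short steps, each a Python script; the robot and the scene stay as the last script left them, time stands still between calls to the robot, and variables do not carry over. Pictures are saved under pics/ and viewed, at most 10 in all, crops included, and the job is handed in when it is done.

```bash
mkdir -p pics; ls; cat > h.py <<'E'
import numpy as np, cv2
from bench import *
def ray(cam,px,P=None):
    P=P or camera_params(cam); K=np.array(P["K"]);T=np.array(P["camera_from_world"])
    n=cv2.undistortPoints(np.array([[px]],float),K,np.array(P["dist_coeffs"]))[0,0]
    R=T[:3,:3]; return -R.T@T[:3,3], R.T@np.array([n[0],n[1],1.])
def at_z(cam,px,z,P=None):
    c,d=ray(cam,px,P); return c+d*(z-c[2])/d[2]
def proj(cam,p):
    P=camera_params(cam);T=np.array(P["camera_from_world"])
    return cv2.projectPoints(np.array([p],float),cv2.Rodrigues(T[:3,:3])[0],T[:3,3],np.array(P["K"]),np.array(P["dist_coeffs"]))[0][0,0]
def tri(*obs):
    A=np.zeros((3,3));b=np.zeros(3)
    for cam,px in obs:
        c,d=ray(cam,px);d=d/np.linalg.norm(d);M=np.eye(3)-np.outer(d,d);A+=M;b+=M@c
    return np.linalg.solve(A,b)
def quat(yaw): # tool down, y axis (closing) direction: yaw about z
    from scipy.spatial.transform import Rotation as R
    return (R.from_euler('z',yaw)*R.from_euler('x',np.pi)).as_quat()
def save(cam,name):
    im=read_camera(cam); cv2.imwrite(f"pics/{name}.png",im[:,:,::-1]); return im
E
python3 - <<'E'
from h import *
print(read_time_s(),read_tcp_rot())
for c in("top","scene"):
    save(c,c+"0")
    P=camera_params(c);T=np.array(P["camera_from_world"]);print(c,-T[:3,:3].T@T[:3,3])
    for n in["twine_stand","guide_knob","twine_spool","large_bowl","small_bowl","mug"]:
        for f in(look_for,tip_of):
            print(c,n,f.__name__,[(np.round(r["at"],1).tolist(),round(r["confidence"],2)) for r in f(c,n)[:2]])
E
```

```text
pics
0.0 [ 2.23967975e-01  9.74595574e-01 -1.32866752e-03 -2.17293117e-04]
top [ 0.30523887 -0.00167712  1.32233266]
top twine_stand call [([319.4, 258.5], 0.68)]
top twine_stand call [([311.7, 275.3], 0.73)]
top guide_knob call [([318.9, 262.5], 0.83)]
top guide_knob call [([315.0, 281.7], 0.56)]
top twine_spool call [([309.8, 272.2], 0.84)]
top twine_spool call [([309.9, 274.1], 0.76)]
top large_bowl call [([415.8, 295.1], 0.88)]
top large_bowl call [([408.2, 299.1], 0.77)]
top small_bowl call [([207.3, 281.8], 0.67)]
top small_bowl call [([211.8, 284.2], 0.9)]
top mug call [([306.0, 190.6], 0.96)]
top mug call [([305.1, 203.2], 0.96)]
scene [ 0.07110036 -0.46621817  0.67775996]
scene twine_stand call [([314.0, 280.4], 0.76)]
scene twine_stand call [([292.2, 296.5], 0.7)]
scene guide_knob call [([297.2, 250.2], 0.75)]
scene guide_knob call [([278.8, 251.7], 0.67)]
scene twine_spool call [([293.6, 278.4], 0.6), ([314.6, 280.5], 0.41)]
scene twine_spool call [([294.5, 292.7], 0.62)]
scene large_bowl call [([391.1, 366.1], 0.81)]
scene large_bowl call [([386.1, 387.8], 0.55), ([292.3, 290.9], 0.29)]
scene small_bowl call [([196.5, 234.7], 0.79)]
scene small_bowl call [([200.5, 253.5], 0.75)]
scene mug call [([349.6, 223.4], 0.57)]
scene mug call [([341.9, 241.4], 0.8)]
```

View pics/top0.png

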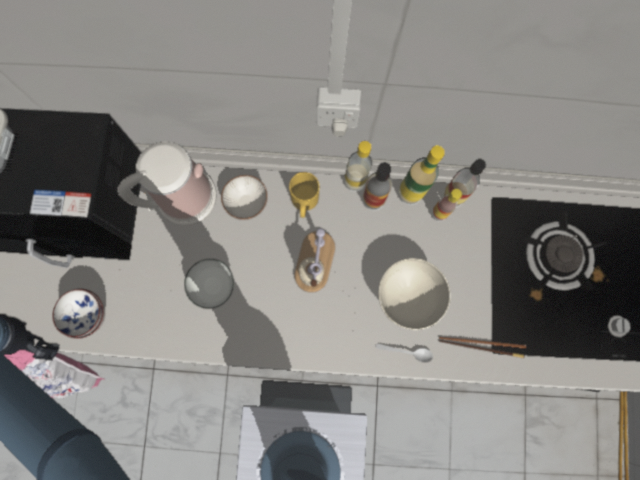

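View pics/scene0.png

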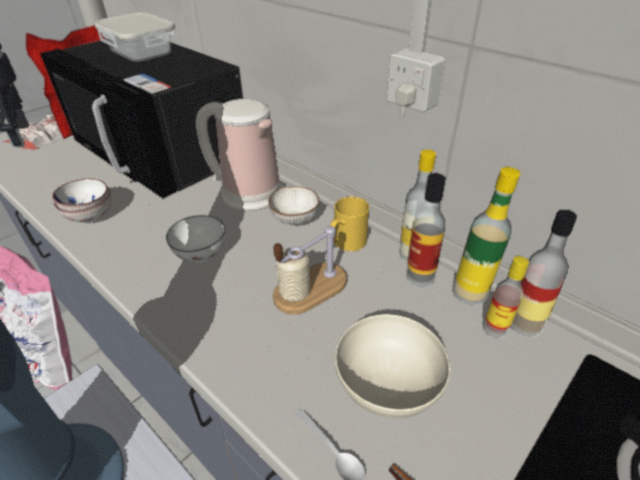

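```bash
python3 - <<'E'
from h import *
r=lambda a:np.round(a,4)
print("spool",r(tri(("top",(309.9,274.1)),("scene",(294.5,292.7)))), r(at_z("top",(309.9,274.1),.018)))
print("stand",r(tri(("top",(311.7,275.3)),("scene",(292.2,296.5)))))
print("knob",r(tri(("top",(315,281.7)),("scene",(278.8,251.7)))), r(at_z("top",(315,281.7),.158)),r(at_z("scene",(278.8,251.7),.158)))
for n,a,b in(("large",(408.2,299.1),(386.1,387.8)),("small",(211.8,284.2),(200.5,253.5)),("mug",(305.1,203.2),(341.9,241.4))):
    print(n,r(tri(("top",a),("scene",b))),r(at_z("top",a,0)))
E
```

```text
spool [0.497  0.0098 0.0144] [0.4961 0.01   0.018 ]
stand [0.4918 0.0067 0.0107]
knob [ 0.4572 -0.0037  0.1586] [ 0.4585 -0.0045  0.158 ] [ 0.4563 -0.0024  0.158 ]
large [ 0.4501 -0.2543  0.0071] [ 0.4503 -0.2551  0.    ]
small [ 0.4523  0.2704 -0.0039] [0.4528 0.2691 0.    ]
mug [0.6856 0.0396 0.018 ] [ 0.6944  0.0373 -0.    ]
```

Top view: stand with spool at ~(311,272), post near (320,236), large cream bowl at (414,293), clear glass-like small bowl at (208,284), mug at (304,190). Scene view: spool (293,275), brown knob (279,251), post top (331,232), bowl (392,365). I zoom in to get the stand's yaw and check the knob.

```bash
python3 - <<'E'
from h import *
a=cv2.imread("pics/top0.png")[220:300,280:350];b=cv2.imread("pics/scene0.png")[215:325,255:355]
a=cv2.resize(a,None,fx=5,fy=5,interpolation=2);b=cv2.resize(b,None,fx=4,fy=4,interpolation=2)
c=np.zeros((440,760,3),np.uint8);c[:400,:350]=a;c[:440,355:755]=b
cv2.imwrite("pics/crop0.png",c)
E
```

```text
(no output)
```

View pics/crop0.png

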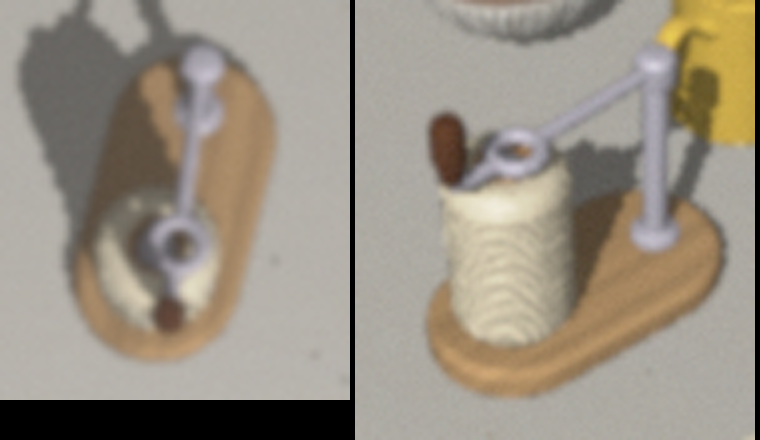

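Crop: the post top is at top px (320.6,232.4) / scene (330,230.5), the post base at top (319.6,242.4) / scene (330,273.8), and the eye at top (315.8,268.6) / scene (295.8,252.8). The knob is at top (313.6,283) / scene (278.3,252.5).

```bash
python3 - <<'E'
from h import *
r=lambda a:np.round(a,4)
for n,a,b,z in(("posttop",(320.6,232.4),(330,230.5),.14),("postbase",(319.6,242.4),(330,273.8),.02),("eye",(315.8,268.6),(295.8,252.8),.13),("knob",(313.6,283),(278.3,252.5),.158)):
    print(n,r(tri(("top",a),("scene",b))),r(at_z("top",a,z)),r(at_z("scene",b,z)))
print(inverse_kinematics([.3,.0,.35],quat(0)))
P=camera_params("wrist");T=np.array(P["camera_from_world"]);print(-T[:3,:3].T@T[:3,3]-read_eef_pos(),T[:3,:3],P["K"])
for yaw in np.linspace(-3,3,13):
  print(round(yaw,1),[inverse_kinematics(p,quat(yaw)) is not None for p in([.457,0,.16],[.457,0,.3],[.5,0,.3],[.45,-.25,.15],[.4,0,.3],[.4,0,.4])])
E
```

```text
posttop [ 0.5832 -0.0097  0.1348] [ 0.5822 -0.0098  0.14  ] [ 0.5781 -0.0139  0.14  ]
postbase [ 0.5831 -0.0099  0.0188] [ 0.5828 -0.0098  0.02  ] [ 0.5823 -0.0108  0.02  ]
eye [ 0.4941 -0.0045  0.132 ] [ 0.4941 -0.0043  0.13  ] [ 0.496  -0.0029  0.13  ]
knob [ 0.4556 -0.0015  0.156 ] [ 0.4553 -0.0015  0.158 ] [ 0.4543 -0.0033  0.158 ]
None
[-0.07567362  0.03598466  0.12348694] [[ 4.35303693e-01  9.00283546e-01  4.80699121e-04]
 [ 8.51435099e-01 -4.11857940e-01  3.24701878e-01]
 [ 2.92521738e-01 -1.40934642e-01 -9.45816293e-01]] [[367.63069566   0.         318.09669307]
 [  0.         367.63069566 244.20213134]
 [  0.           0.           1.        ]]
-3.0 [True, True, True, True, True, True]
-2.5 [True, True, True, True, True, True]
-2.0 [True, True, True, True, True, True]
-1.5 [True, False, False, True, True, True]
-1.0 [True, True, True, True, True, True]
-0.5 [True, True, True, True, True, True]
0.0 [True, True, True, True, True, True]
0.5 [True, True, True, True, True, True]
1.0 [True, True, True, True, True, True]
1.5 [True, True, True, True, True, True]
2.0 [True, True, True, True, True, True]
2.5 [True, True, True, True, True, True]
3.0 [True, True, True, True, True, True]
```

Post–knob distance 127 mm and post–spindle distance 89 mm both match the given sizes. The stand's yaw is about -0.22 and the arm is at about +0.16 rad. I'll swing the knob to the +y side, away from the carry path, after checking it with the wrist camera from above.

```bash
python3 - <<'E'
from h import *
r=lambda a:np.round(a,4)
best=None
for y in(-.063,-.063+np.pi,-.063-np.pi):
    q=inverse_kinematics([.456,-.002,.16],quat(y)); print(y,None if q is None else r(q))
q=quat(-.063)
move_ptp([.456-.03,-.002,.30],q)
print(read_time_s(),read_qpos())
save("wrist","w1")
for n in["guide_knob","twine_spool","large_bowl"]:
    for rr in tip_of("wrist",n)[:2]: print(n,r(rr["at"]),rr["confidence"],at_z("wrist",rr["at"],{"guide_knob":.158,"twine_spool":.018,"large_bowl":0}[n]))
E
```

```text
-0.063 [-0.7941  0.149   0.7632  2.1608 -0.1338  0.8772 -1.5844]
3.078592653589793 [-0.6075  0.1334  0.5577  2.1542 -0.0918  0.8761  1.5128]
-3.2045926535897933 [-0.6075  0.1334  0.5577  2.1542 -0.0918  0.8761  1.5128]
3.4667 [-0.78803382 -0.16607053  0.63849998  2.06630705  0.10567495  1.21048683
 -1.82547085]
guide_knob [312.7 192.4] 0.84 [4.58655165e-01 1.84067082e-04 1.58000000e-01]
large_bowl [537.6 154.8] 0.88 [ 0.45699109 -0.25464189  0.        ]
```

View pics/w1.png

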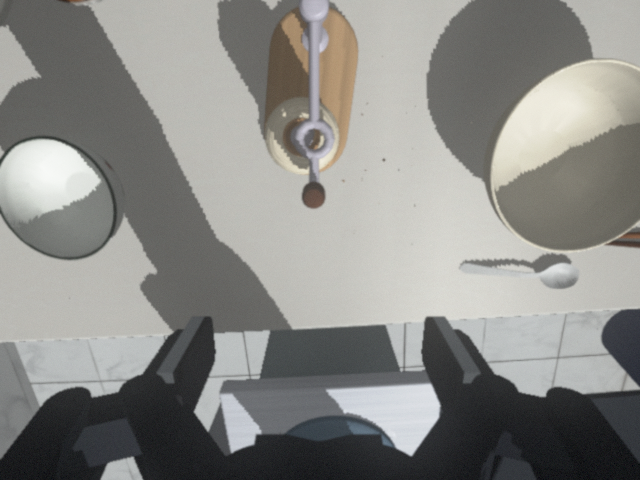

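Wrist view: knob centre at (313,193), eye (314,138), the arm over the spool, the large bowl to the right and the small bowl to the left. I grip the knob and swing it along the arc.

```bash
python3 - <<'E'
from h import *
r=lambda a:np.round(a,4)
post=np.array([.583,-.0099]); k=np.array([.457,-.001])
v=k-post; a0=np.arctan2(v[1],v[0]); R=.128; print(np.linalg.norm(v),a0)
def pose(d,z=.158,follow=1.0):
    a=a0+d; return [post[0]+R*np.cos(a),post[1]+R*np.sin(a),z], quat(a0-np.pi+d*follow)
for d in(0,-.4,-.8,-1.3): print(d,[ (lambda q:None if q is None else r(q))(inverse_kinematics(*pose(d,z))) for z in(.158,.26)])
move_gripper(.06,20)
p,q=pose(0,.26); move_ptp(p,q); movel(pose(0)[0],speed=.12)
move_gripper(0.0,20); print("gap",read_finger_gap(),read_grasp_force(),read_ft_force())
E
```

```text
0.12631393430655222 3.0710748552882294
0 [array([-0.7819,  0.1499,  0.7472,  2.1633, -0.1329,  0.8723, -1.5959]), array([-0.7934, -0.0358,  0.7025,  2.0618,  0.0259,  1.1072, -1.7441])]
-0.4 [array([-0.7851,  0.179 ,  0.6489,  2.1253, -0.1403,  0.878 , -2.0953]), array([-0.7909,  0.0128,  0.6134,  2.0258, -0.0083,  1.1053, -2.2151])]
-0.8 [array([-0.7822,  0.2538,  0.5937,  2.0414, -0.1808,  0.8964, -2.5312]), array([-0.7851,  0.1038,  0.5678,  1.9458, -0.0623,  1.109 , -2.6333])]
-1.3 [array([-1.1626,  0.6142,  1.1558,  1.9131, -0.6514,  1.055 , -2.668 ]), array([-1.3023,  0.5884,  1.3888,  1.8254, -0.6108,  1.259 , -2.6791])]
gap 0.016365835017889716 19.579421009402722 [-0.50020323  0.59209162  3.07860357]
```

```bash
python3 - <<'E'
from h import *
r=lambda a:np.round(a,4)
post=np.array([.583,-.0099]); a0=3.0711; R=.128
z=read_eef_pos()[2]
for d in np.arange(-.2,-1.21,-.2):
    a=a0+d; p=[post[0]+R*np.cos(a),post[1]+R*np.sin(a),z]
    movel(p,quat(a0-np.pi+.6*d),speed=.09); print(round(d,1),r(read_ft_force()),r(read_finger_gap()))
move_gripper(.05,20); p[2]=.30; movel(p,speed=.2)
print(read_time_s())
move_ptp([.42,.0,.30],quat(-.22))   # look at the spool
save("wrist","w2")
for n in["guide_knob","twine_spool","twine_stand","large_bowl"]:
    for rr in tip_of("wrist",n)[:2]: print(n,r(rr["at"]),round(rr["confidence"],2),r(at_z("wrist",rr["at"],{"guide_knob":.158,"twine_spool":.018,"large_bowl":0,"twine_stand":0}[n])))
print(read_time_s())
E
```

```text
-0.2 [-1.564   0.1085  4.6526] 0.0163
-0.4 [-3.9871  0.4679  5.5678] 0.0158
-0.6 [-3.7923  2.4346  4.0497] 0.0157
-0.8 [-3.358   3.5251  4.5412] 0.0158
-1.0 [-2.4918  4.0002  2.9943] 0.0163
-1.2 [-2.1622  5.3738  1.3233] 0.0158
9.7
guide_knob [114.7 100.5] 0.65 [0.545  0.1155 0.158 ]
guide_knob [537.7 111.8] 0.21 [ 0.4752 -0.1671  0.158 ]
twine_spool [297.1 134. ] 0.62 [0.4924 0.0072 0.018 ]
twine_stand [298.5 128.5] 0.72 [0.4972 0.0052 0.    ]
large_bowl [534.4 111.9] 0.58 [ 0.4595 -0.2531  0.    ]
10.6583
```

View pics/w2.png

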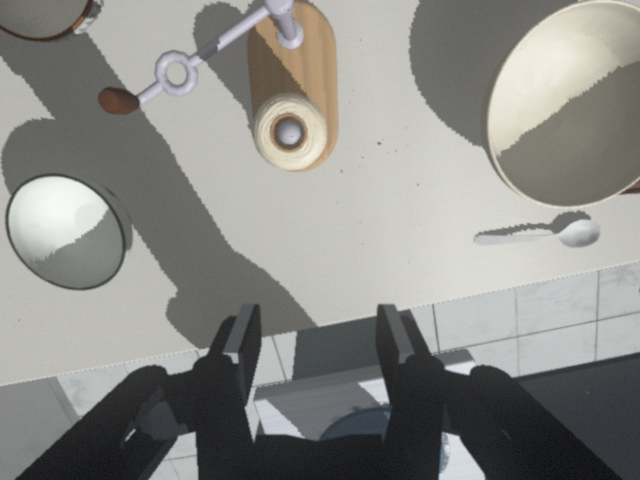

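The arm now lies aside with the knob at (118,100), and the spool shows with the spindle tip at (289,131). I measure the spool and bowl with better-centred wrist views.

```bash
python3 - <<'E'
from h import *
r=lambda a:np.round(a,4)
print("w2 spindle tip",r(at_z("wrist",(289,131),.119)))
def go(opts):
    for p,y in opts:
        if inverse_kinematics(p,quat(y)) is not None:
            try: move_ptp(p,quat(y)); print("at",p,y); return
            except MotionError as e: print(e)
go([([.40,-.05,.30],-.9),([.38,-.12,.30],-.7),([.38,-.2,.3],-.3)])
save("wrist","w3"); print(r(read_tcp_rot()))
for n,z in(("large_bowl",0),):
    for rr in tip_of("wrist",n)[:1]: print(n,r(rr["at"]),round(rr["confidence"],2),r(at_z("wrist",rr["at"],z)))
np.save("Pw3.npy",camera_params("wrist"),allow_pickle=True)
go([([.40,.18,.30],-.9),([.38,.08,.30],-.5),([.38,.0,.35],-.2)])
save("wrist","w4");np.save("Pw4.npy",camera_params("wrist"),allow_pickle=True)
for n,z in(("twine_spool",.018),("twine_stand",0)):
    for rr in tip_of("wrist",n)[:1]: print(n,r(rr["at"]),round(rr["confidence"],2),r(at_z("wrist",rr["at"],z)))
save("top","top1");save("scene","scene1")
for n in("twine_spool","twine_stand","large_bowl"):
    print(n,[ (c,r(x["at"]),r(at_z(c,x["at"],.018 if n=="twine_spool" else 0))) for c in("top","scene") for x in tip_of(c,n)[:1]])
print(read_time_s())
a=cv2.imread("pics/w3.png");b=cv2.imread("pics/w4.png")
cv2.imwrite("pics/w34.png",np.vstack([cv2.resize(np.hstack([a,b]),(800,300)),np.zeros((4,800,3),np.uint8),cv2.resize(b[60:210,120:520],(800,296))]))
E
```

```text
w2 spindle tip [0.4982 0.0065 0.119 ]
at [0.4, -0.05, 0.3] -0.9
[ 9.010e-01 -4.338e-01  2.000e-04  1.000e-04]
large_bowl [398.3   3.5] 0.61 [ 0.4589 -0.2528  0.    ]
at [0.4, 0.18, 0.3] -0.9
twine_spool [('top', array([314.1, 275.8]), array([ 0.4924, -0.0014,  0.018 ])), ('scene', array([293.5, 291.4]), array([0.4962, 0.0111, 0.018 ]))]
twine_stand [('top', array([310., 277.]), array([0.491 , 0.0093, 0.    ])), ('scene', array([294.8, 298.6]), array([0.4953, 0.0076, 0.    ]))]
large_bowl [('top', array([407. , 295.7]), array([ 0.4591, -0.2516,  0.    ])), ('scene', array([386.6, 386.9]), array([ 0.4568, -0.2522,  0.    ]))]
13.775
```

View pics/w34.png

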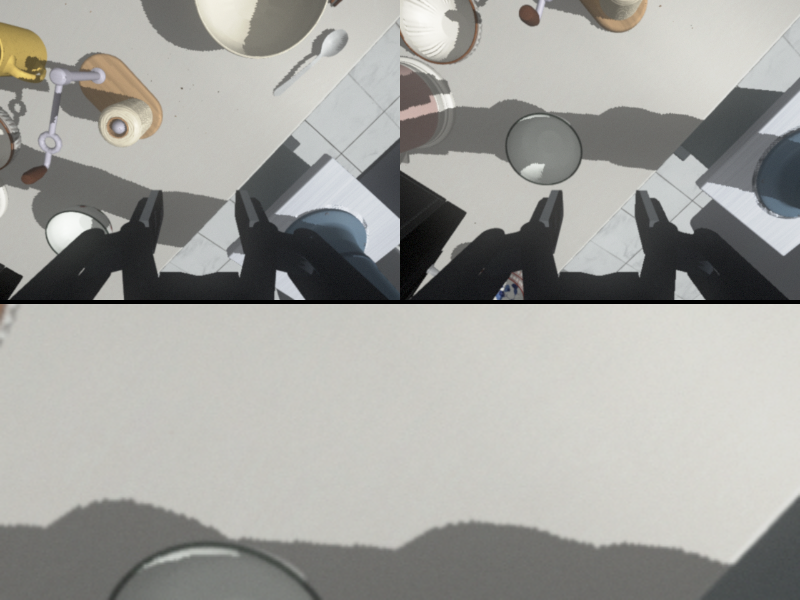

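w34: the left part (w3) shows the spindle tip at full-resolution ~(189,205) with the arm aside, and the bowl is cut off at the top. The right part (w4) missed the spool. I refine the bowl by fitting its rim circle to the image edges, and the spindle by fitting its projected tip.

```bash
python3 - <<'E'
from h import *
from scipy.ndimage import map_coordinates
r=lambda a:np.round(a,4)
P3=np.load("Pw3.npy",allow_pickle=True).item()
print("w3 tip",r(at_z("wrist",(189,205),.119,P3)))
def pj(P,X):
    T=np.array(P["camera_from_world"]); return cv2.projectPoints(X,cv2.Rodrigues(T[:3,:3])[0],T[:3,3],np.array(P["K"]),np.array(P["dist_coeffs"]))[0][:,0]
t=np.linspace(0,2*np.pi,180,endpoint=False)
def fit(P,f,c0,rad,z,rng=.016,step=.001):
    g=cv2.GaussianBlur(cv2.imread(f),(0,0),1).astype(float)
    G=sum(np.hypot(cv2.Sobel(g[:,:,i],-1,1,0),cv2.Sobel(g[:,:,i],-1,0,1)) for i in range(3)); G=np.minimum(G,150)
    best=[]
    for x in np.arange(-rng,rng+1e-6,step):
        for y in np.arange(-rng,rng+1e-6,step):
            X=np.c_[c0[0]+x+rad*np.cos(t),c0[1]+y+rad*np.sin(t),0*t+z]
            p=pj(P,X); ok=(p[:,0]>0)&(p[:,0]<639)&(p[:,1]>0)&(p[:,1]<479)
            best.append((map_coordinates(G,[p[ok,1],p[ok,0]],order=1).mean(),x+c0[0],y+c0[1]))
    b=np.array(sorted(best)[-5:]);return r(b[:,1:].mean(0)),r(b[:,0].mean())
for c,f in(("top","top1"),("scene","scene1")):
    print("bowl",c,fit(camera_params(c),f"pics/{f}.png",(.456,-.253),.089,.082))
    print("spool",c,fit(camera_params(c),f"pics/{f}.png",(.497,.008),.024,.118,.01))
print("bowl w3",fit(P3,"pics/w3.png",(.456,-.253),.089,.082),"spool w3",fit(P3,"pics/w3.png",(.497,.008),.013,.118,.01))
E
```

```text
w3 tip [0.4946 0.0075 0.119 ]
bowl top (array([ 0.4568, -0.2518]), np.float64(144.6031))
spool top (array([0.5018, 0.0104]), np.float64(144.025))
bowl scene (array([ 0.4588, -0.2518]), np.float64(136.5336))
spool scene (array([ 0.4966, -0.0016]), np.float64(136.4329))
bowl w3 (array([ 0.4608, -0.253 ]), np.float64(145.5075)) spool w3 (array([0.4958, 0.0084]), np.float64(149.7311))
```

```bash
python3 - <<'E'
from h import *
r=lambda a:np.round(a,4)
q=quat(-.22); p=[.496,.0075]
move_gripper(.085,20)
move_ptp([*p,.26],q); 
movel([*p,.092],speed=.1); f0=read_ft_force(); print("down",r(f0),r(read_eef_pos()))
move_gripper(.0,25); pause(.2)
print("grip",r(read_finger_gap()),r(read_grasp_force()),r(read_ft_force()-f0),r(read_ft_torque()),read_time_s())
E
```

```text
down [ 0.3974  0.6037 -0.8403] [0.4965 0.0075 0.0925]
grip 0.0614 27.2114 [-0.8626 -0.9372  6.2346] [-0.1205  0.2404 -0.0347] 17.4167
```

Gap 61.4 mm matches the spool and the lateral force is small, so I lift step by step, watching the force.

```bash
python3 - <<'E'
from h import *
r=lambda a:np.round(a,4)
move_gripper(.0,40)
x,y,z0=read_eef_pos()
ok=True
for dz in(.01,.03,.06,.09,.125,.16):
    movel([x,y,z0+dz],speed=.08); f=read_ft_force(); print(dz,r(f),r(read_finger_gap()))
    if np.hypot(f[0],f[1])>15 or f[2]<-25: print("stop"); ok=False; break
save("scene","scene2"); print(read_time_s())
if ok:
    move_ptp([.4585,-.252,.27],quat(-.22)); save("scene","scene3"); print(read_time_s(),r(read_eef_pos()),r(read_ft_torque()))
    a=cv2.imread("pics/scene2.png")[100:420,150:550];b=cv2.imread("pics/scene3.png")[100:420,150:550]
    cv2.imwrite("pics/lift.png",np.hstack([a,b]))
E
```

```text
0.01 [-0.382   0.7042 -0.9456] 0.0606
0.03 [ 0.4993  0.5511 -1.6076] 0.0605
0.06 [-0.3532 -0.384  -1.2063] 0.0607
0.09 [ 0.514   0.3083 -0.8015] 0.061
0.125 [-0.1953  0.529  -1.8016] 0.0607
0.16 [-0.8179 -0.327  -2.0552] 0.0608
20.5833
21.6583 [ 0.4593 -0.2491  0.27  ] [ 0.0373 -0.0207 -0.0073]
```

View pics/lift.png

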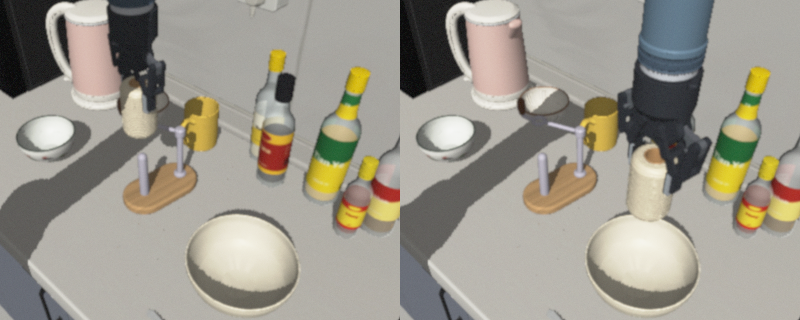

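The spool is clear of the spindle and upright above the bowl, and the arm is still aside. I check its position above the bowl, then lower it until contact.

```bash
python3 - <<'E'
from h import *
r=lambda a:np.round(a,4)
pause(.3); e=read_eef_pos(); zs=e[2]-.0745; print(r(e))
read_camera("scene"); s=tip_of("scene","twine_spool"); print([(r(at_z("scene",x["at"],zs)),round(x["confidence"],2)) for x in s[:2]])
print([(r(at_z("scene",x["at"],0)),round(x["confidence"],2)) for x in tip_of("scene","large_bowl")[:1]])
movel([.4585,-.252,.115],speed=.1); pause(.2); f0=read_ft_force(); print("f0",r(f0))
z=.095
while z>.080:
    movel([.4585,-.252,z],speed=.04); pause(.1); f=read_ft_force()-f0
    if f[2]>4: break
    z-=.0015
print("contact z",z,r(read_eef_pos()),r(f),r(read_ft_torque()),read_time_s())
save("scene","scene4")
cv2.imwrite("pics/place.png",cv2.resize(cv2.imread("pics/scene4.png")[200:440,270:510],(600,600),interpolation=2))
E
```

```text
[ 0.4589 -0.2509  0.2701]
[(array([ 0.4565, -0.2507,  0.1956]), 0.77)]
[(array([ 0.4557, -0.2519,  0.    ]), 0.88)]
f0 [-0.5567  0.3233 -1.8976]
contact z 0.08449999999999999 [ 0.459  -0.252   0.0856] [-0.3137  0.6148  6.5905] [ 0.0448  0.5451 -0.046 ] 27.2083
```

View pics/place.png

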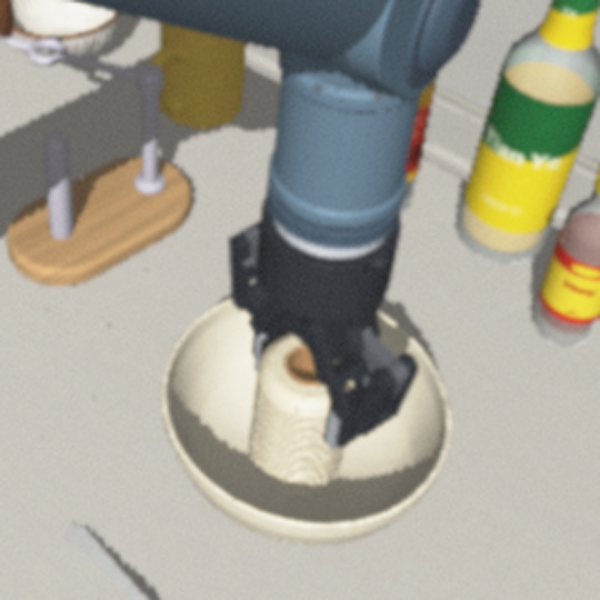

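Contact is at the height of the bowl floor (0.0856 against 0.0865 expected), and the spool stands upright in the centre. I ease off, release and retreat.

```bash
python3 - <<'E'
from h import *
r=lambda a:np.round(a,4)
e=read_eef_pos(); movel([e[0],e[1],.0862],speed=.02)
print(r(read_ft_force()),r(read_ft_torque()))
move_gripper(.0,20)
for g in(.064,.068,.082): move_gripper(g); 
pause(.2); print(r(read_finger_gap()),r(read_grasp_force()),r(read_ft_force()))
movel([.4585,-.252,.25],speed=.08); print(r(read_ft_force()))
move_ptp([.42,.0,.35],quat(-.3)); pause(.3)
for c in("top","scene"):
    save(c,c+"5")
    for n,z in(("twine_spool",.012),("large_bowl",0),("guide_knob",.158),("small_bowl",0),("mug",0)):
        print(c,n,[(r(at_z(c,x["at"],z)[:2]),round(x["confidence"],2)) for x in tip_of(c,n)[:1]])
print(read_time_s())
a=cv2.imread("pics/top5.png")[170:330,190:470];b=cv2.imread("pics/scene5.png")[190:430,160:520]
cv2.imwrite("pics/end.png",np.hstack([cv2.resize(a,(420,240)),b]))
E
```

```text
[-0.4342 -0.1681 -0.724 ] [0.015  0.035  0.0293]
0.0823 0.0 [-0.5909 -0.0662  0.4467]
[-0.2462  0.6654  0.2148]
top twine_spool [(array([ 0.449 , -0.2579]), 0.88)]
top large_bowl [(array([ 0.4535, -0.2524]), 0.56)]
top guide_knob [(array([0.5438, 0.1152]), 0.6)]
top small_bowl [(array([0.4547, 0.2728]), 0.79)]
top mug [(array([0.6975, 0.0345]), 0.93)]
scene twine_spool [(array([ 0.4589, -0.2523]), 0.92)]
scene large_bowl [(array([ 0.4552, -0.2519]), 0.78)]
scene guide_knob [(array([0.544 , 0.1076]), 0.64)]
scene small_bowl [(array([0.446 , 0.2692]), 0.73)]
scene mug [(array([0.691, 0.051]), 0.79)]
32.8167
```

View pics/end.png

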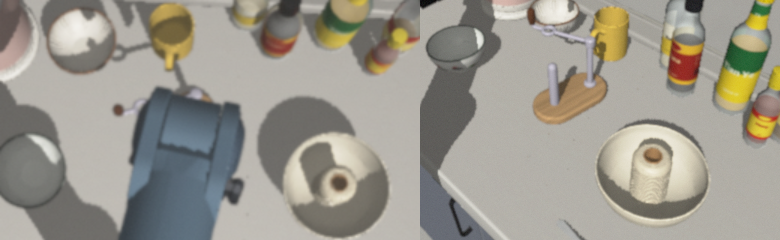

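The spool stands upright in the middle of the bowl (at 340,185 in the left view and 652,170 in the right). The arm is aside, the bystanders are where they were, and the robot touches nothing.

```bash
python3 -c "
from bench import *
print(sign_off())"
```

```text
the job is handed in; nothing more can be done
None
```

I handed the job in at about 33 s of the 54 s allowed. The spool stands upright on the large bowl's floor near the centre, the guide arm is swung about 1 rad aside, and the small bowl and mug look undisturbed; `sign_off()` returned no verdict.

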